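Weigh two LED candles on the balance and fit the heavier in the candle bowl

TASK

One of the two ivory LED candles has its batteries in and the other is empty: stand them gently on opposite pans of the balance, let go and let the beam settle to see which is heavier. Then fit the heavier candle upright in the collar of the ribbed wooden bowl, fully down on the bowl's floor; the collar was glued in by eye, a few millimetres off centre, so feel for its hole with a light touch and do not force it, as the ply cracks. Leave the lighter candle standing on its pan and the other goods on the table where they are.

Things in the scene. Friction and masses are not known exactly. Their poses are not given: they have to be found in the camera images.
- candle_1_center (a point): One candle: ivory LED pillar candle, upright, a cylinder 50 mm in diameter, 115 mm tall (plus a 13 mm toy flame), foot bevelled 1.5 mm. Point: its centre, 57.5 mm above the foot; z along its axis. 90 to 215 g. The two look exactly alike; the one with batteries is at least 50 g heavier. Best gripped about 90 mm above the foot.
- candle_2_center (a point): The other candle: ivory LED pillar candle, upright, a cylinder 50 mm in diameter, 115 mm tall (plus a 13 mm toy flame), foot bevelled 1.5 mm. Point: its centre, 57.5 mm above the foot; z along its axis. 90 to 215 g. The two look exactly alike; the one with batteries is at least 50 g heavier. Best gripped about 90 mm above the foot.
- balance: equal-arm counter balance, pans above the beam; blue housing 115 x 300 x 42 mm, long side along its own y. Origin: centre of its underside, on the table. Pan centres lie 110 mm to either side along its y; an index plate with a red pointer stands 143 mm high in the middle. It stands fast. More than 15 N on it or its pans harms the pivots.
- pan_left_top (a point): centre of the upper face of the left pan (+y side of the balance), an aluminium dish, flat inside over 118 mm diameter, rim 4 mm high; z up. It stays level and moves straight up and down, 12 mm either way: 122 mm above the table when the beam is level. Free from the start, it yields to a fraction of a newton until it meets its stop; its rubber cushion then gives 1 mm per 2.5 N.
- pan_right_top (a point): centre of the upper face of the right pan (-y side of the balance), an aluminium dish, flat inside over 118 mm diameter, rim 4 mm high; z up. It stays level and moves straight up and down, 12 mm either way: 122 mm above the table when the beam is level. Free from the start, it yields to a fraction of a newton until it meets its stop; its rubber cushion then gives 1 mm per 2.5 N.
- beam (a joint): tilt of the balance beam, rad: 0 level (as it starts), stops at about -0.11 and +0.11. Positive: left (+y) pan up, right pan down, so the right one carries more; negative: the left pan is down and carries more. With both candles on it settles within about 2 s, beyond 0.08 towards the heavier.
- bowl_floor (a point): centre of the round floor of the candle bowl, 22 mm above the table; z up. A candle in place stands on this floor, its centre 57.5 mm above this point, a few mm to one side. The bowl stays put: a plywood disc with 16 curved ribs standing 56 to 94 mm from its axis, up to 82 mm above the table, on a foam pad that gives 1 mm per 6 N. Over 30 N cracks the ply.
- bowl_rim (a point): point 20 mm above the floor's centre, level with the flat top of the collar: a wooden ring on the floor, 96 mm in outer diameter, with a straight hole 54 mm in diameter through its 20 mm height. It is glued in by eye: the hole's centre lies 4 to 7 mm from this point, in a direction not known beforehand. z up.
- coasters: stack of four square plywood coasters, 95 x 95 x 26 mm, loose; origin under its centre. To be left alone.
- weights: dark wooden block 45 x 150 x 26 mm with five brass weights on it, up to 64 mm high, loose; origin under its centre. To be left alone.
- cells: card tray 75 x 110 x 22 mm with four AA batteries, loose; origin under its centre. To be left alone.
- heart: plywood heart key tag, about 60 x 60 x 6 mm, loose, lying flat; origin under its middle. To be left alone.
- tealight_a: tealight in an aluminium cup, 38 mm in diameter, 16 mm high, loose; origin under its centre. To be left alone.
- tealight_b: second tealight, the same. To be left alone.
- screwdriver: small screwdriver, 160 mm long, lying flat, loose. To be left alone.
Not all that is in view belongs to the job. Leave any pink or turquoise look-alike of the part that bears candle_1_center alone.

How it is judged:
On the way:
1. the two candles stand released on opposite pans and the beam has come to rest, clearly down on the heavier side (contact force between the fingers and candle_1 below 0.05 N and contact force between the fingers and candle_2 below 0.05 N and velocity of joint beam between -0.03 and 0.03 rad/s and (value of joint beam below -0.06 rad or value of joint beam above 0.06 rad) and ((horizontal distance between candle_1_center and pan_left_top below 0.033 m and z of candle_1_center in the frame of pan_left_top between 0.053 and 0.061 m and angle between each of candle_1_center, candle_2_center's own z axis and vertical below 0.06 rad and horizontal distance between candle_2_center and pan_right_top below 0.033 m and z of candle_2_center in the frame of pan_right_top between 0.053 and 0.061 m) or (horizontal distance between candle_2_center and pan_left_top below 0.033 m and z of candle_2_center in the frame of pan_left_top between 0.053 and 0.061 m and angle between each of candle_2_center, candle_1_center's own z axis and vertical below 0.06 rad and horizontal distance between candle_1_center and pan_right_top below 0.033 m and z of candle_1_center in the frame of pan_right_top between 0.053 and 0.061 m))), for 0.3 s.
At the end, for the whole second after the job is handed in: The heavier candle stands released and upright (0.06 rad) in the collar, within 3 mm of the floor and 10.5 mm of its centre; the lighter one (bearing on it with under 1.45 N) stands released and upright on either pan, within 33 mm of its centre; both at rest (((horizontal distance between candle_1_center and bowl_floor below 0.0105 m and z of candle_1_center in the frame of bowl_floor between 0.054 and 0.0605 m and angle between candle_1_center's own z axis and vertical below 0.06 rad and contact force between candle_2 and balance below 1.45 N and ((horizontal distance between candle_2_center and pan_left_top below 0.033 m and z of candle_2_center in the frame of pan_left_top between 0.053 and 0.061 m and angle between candle_2_center's own z axis and vertical below 0.06 rad) or (horizontal distance between candle_2_center and pan_right_top below 0.033 m and z of candle_2_center in the frame of pan_right_top between 0.053 and 0.061 m and angle between candle_2_center's own z axis and vertical below 0.06 rad))) or (horizontal distance between candle_2_center and bowl_floor below 0.0105 m and z of candle_2_center in the frame of bowl_floor between 0.054 and 0.0605 m and angle between candle_2_center's own z axis and vertical below 0.06 rad and contact force between candle_1 and balance below 1.45 N and ((horizontal distance between candle_1_center and pan_left_top below 0.033 m and z of candle_1_center in the frame of pan_left_top between 0.053 and 0.061 m and angle between candle_1_center's own z axis and vertical below 0.06 rad) or (horizontal distance between candle_1_center and pan_right_top below 0.033 m and z of candle_1_center in the frame of pan_right_top between 0.053 and 0.061 m and angle between candle_1_center's own z axis and vertical below 0.06 rad)))) and linear speed of each of candle_1, candle_2 below 0.02 m/s); the robot touches nothing.
It fails at once if the balance or its pans are loaded with more than 15 N (contact force between balance and anything else above 15 N).
It fails at once if the bowl or its collar is loaded with more than 30 N (contact force between bowl and anything else above 30 N).
It fails at once if a candle is tipped over (more than 0.9 rad) (angle between any of candle_1_center, candle_2_center's own z axis and vertical above 0.9 rad).
It fails at once if another thing on the table is moved by more than 20 mm (distance of any of coasters, weights, cells, heart, tealight_a, tealight_b, screwdriver from where it was at the start of the episode above 0.02 m).
It also fails if it takes over 70 s, if anything falls off the work surface, if the arm or the gripper's body presses on something with over 40 N, if the wrist force passes 120 N, or if a joint passes its speed limit or range.

ROBOT

A 6-joint arm with a two-finger parallel gripper is mounted at the origin on the work surface. World frame = base frame: x ahead of the robot, y to its left, z up, the work surface at z = 0. Lengths are in m, angles in rad, forces in N, time in s.
With the tool pointing down it reaches from about 0.275 to 0.725 m from the base axis. Payload 5.6 kg.
Tool frame: the origin (TCP) lies on the centre line of the jaws, within the pads' length; the fingertips stand 8 mm ahead of it and the grasp point (between the pads) lies 11 mm behind it; z points along the fingers, y is the line along which they close (so a half turn about z gives the same grasp; the last joint's range is limited). The gripper opens to 85 mm and grips with 20 to 120 N. Pads are 22 mm wide; open, the fingers measure 114 mm over their backs; the gripper's body (76 mm by 85 mm) begins 54 mm behind the grasp point. The pads swing forward as they close: fully open they stand 13 mm farther back than shut.
Start: joints at [-0.821, 0.255, 0.108, 0, -1.424, -0.285], TCP at [0.247, -0.492, 0.239] pointing down, gripper open.
Joint ranges: [-2.95, 2.95], [-1.21, 1.97], [-1.09, 1.5], [-2.87, 1.71], [-2.94, -0.07], [-3.05, 3.05]. Speed limits (rad/s): [2.57, 2.57, 3.14, 3.14, 3.14, 3.14].

INTERFACE

Orientations are given as a unit quaternion [x, y, z, w].
In Python, from station import telemetry, imaging, ticket gives the robot as it stands. The module is installed in compiled form; this text tells all that it offers.
- The arm moves only by the tool drive_tool, never from a script. Its argument "plan" is a list that holds one entry, the list of rows, each a list of 6 numbers: the shift along the tool's x, y, z in cm, then the turn, a rotation vector about the tool's x, y, z in degrees. A call has 1 to 12 rows; each row is the pose to reach, as a shift and turn from the pose commanded when the call began, along the tool's axes at that moment; what a row does not reach only later rows make up. A row lasts 1/8 s, in which the tool goes at most 62.5 mm and 10.7 degrees, less where a joint would pass 70% of its speed; a pose out of reach is approached as far as the arm can. A call with a gripper value outside its range is refused whole. "hand" is the finger opening in cm, from 0 to 8.54, set as the call begins (left out, the last holds). The fingers move at their own pace and stop on an object; "grip_force" is the grip in N (left out, the last holds). Time passes only in rows, so rows that repeat a pose let the fingers close. It gives the time, the measured TCP pose, the force, the opening and the grip force at its end, in the units of the state.
- telemetry.get_obs(): the state, without advancing time (a new reading comes with each control period).
- imaging.get_image(name): name is "scene" or "top" or "wrist"; returns a dict with "pixels" (420x560x3 uint8, red, green, blue), "intrinsics" (3x3 intrinsics, pixels), "k1" (the pictures are not rectified: a ray, as slopes to the right and down, at radius r is drawn at 1 + k1 r^2 times it, then the intrinsics apply), "xyz" and "rotation" of the camera in the world; the wrist camera has in their place "mount" (4x4, takes a point from camera to tool coordinates, whose origin is the TCP and whose axes are the flange's). Camera axes: x right, y down, z forward; pixel columns grow to the right and rows downward; lengths in m; the calibration is good to about 2 mm. A picture is of the moment at which its call begins: read the wrist's pose just before it. There is no depth.
- ticket.hand_in(): hands the job in; it is judged then, once.
The state is a dict: "t": time; "joint_pos": joint angles; "joint_vel": joint speeds; "effort": joint torques, N m; "position": TCP position; "eef_rot": TCP orientation; "wrist_force": force on the tool from outside, world axes, zero at the start; "torque": the same for the moment, N m; "grip_width": finger opening in m; "grip_force": force on a finger pad.
Only numpy, scipy, OpenCV 4.12 (cv2) and the standard library are available. Lean on these libraries where they do the work, as an engineer would, in place of code of your own. Each camera call takes 0.05 s, during which the arm holds its last target. There are 200 camera calls.

## Working session

There is one attempt and no reset: what is moved stays moved. The work goes in short steps, Python scripts to look and compute and a tool call to move; the robot and the scene stay as the last step left them, time stands still between calls to the robot, and variables do not carry over. Pictures are saved under pics/ and viewed, at most 10 in all, crops included, and the job is handed in when it is done.

Besides the shell and the picture viewer there is one more tool, called in YAML: its name, and indented under it one key for each argument. drive_tool: Moves the arm, as the interface text tells. Its arguments: {"type":"object","properties":{"plan":{"type":"array"},"hand":{"type":"number"},"grip_force":{"type":"number"}},"required":["plan"]}

```bash
mkdir -p pics
cat > h.py <<'E'
import numpy as np, cv2
from station import telemetry, imaging, ticket
from scipy.spatial.transform import Rotation as R
import pickle
def grab(n):
    o=telemetry.get_obs(); d=imaging.get_image(n)
    if 'mount' in d:
        T=np.eye(4); T[:3,:3]=R.from_quat(o['eef_rot']).as_matrix(); T[:3,3]=o['position']
        C=T@np.array(d['mount']); d['xyz']=C[:3,3]; d['rotation']=C[:3,:3]
    return d
def ray(d,u,v):
    K=np.array(d['intrinsics']); p=np.array([(u-K[0,2])/K[0,0],(v-K[1,2])/K[1,1]])
    s=p.copy()
    for _ in range(30): s=p/(1+d['k1']*(s@s))
    r=np.array(d['rotation'])@np.array([s[0],s[1],1.]); return np.array(d['xyz']),r
def atz(d,u,v,z):
    c,r=ray(d,u,v); return c+r*(z-c[2])/r[2]
def proj(d,P):
    q=np.array(d['rotation']).T@(np.array(P)-d['xyz']); s=q[:2]/q[2]; s=s*(1+d['k1']*(s@s))
    K=np.array(d['intrinsics']); return np.array([K[0,0]*s[0]+K[0,2],K[1,1]*s[1]+K[1,2]])
def tri(a,b):
    A=np.zeros((3,3));y=np.zeros(3)
    for c,r in (a,b):
        r=r/np.linalg.norm(r);M=np.eye(3)-np.outer(r,r);A+=M;y+=M@c
    return np.linalg.solve(A,y)
def save(n,d,crop=None,sc=1):
    im=d['pixels'][:,:,::-1]
    if crop: x0,y0,x1,y1=crop; im=im[y0:y1,x0:x1]
    cv2.imwrite('pics/'+n+'.png',cv2.resize(im,None,fx=sc,fy=sc,interpolation=cv2.INTER_CUBIC)); pickle.dump(d,open('pics/'+n+'.pkl','wb'))
def load(n): return pickle.load(open('pics/'+n+'.pkl','rb'))
E
python3 - <<'E'
from h import *
for n in ('scene','top'):
    d=grab(n); save(n,d,None,1.4); print(n,d['xyz'],d['rotation'],d['intrinsics'],d['k1'])
print(telemetry.get_obs())
E
```

```text
scene [0.93291009 0.67719871 0.61430987] [ 0.19563183  0.85454122 -0.46900473 -0.10734081] [[379.40139822   0.         274.66805945]
 [  0.         379.40139822 207.52009534]
 [  0.           0.           1.        ]] 0.0020523954875070385
top [ 0.45918295 -0.03197229  1.33265639] [ 0.70965766 -0.70332312  0.03289408 -0.0253094 ] [[441.16757391   0.         280.06803841]
 [  0.         441.16757391 211.64389458]
 [  0.           0.           1.        ]] -0.059122853515510866
{'t': 0.1, 'joint_pos': array([-8.21390568e-01,  2.55669884e-01,  1.07162740e-01, -4.05375196e-04,
       -1.42391500e+00, -2.84580688e-01]), 'joint_vel': array([-0.00012436, -0.00251794,  0.00216581,  0.00330388, -0.00031276,
        0.00067575]), 'effort': array([-2.51610720e-03, -3.87603450e+01,  2.38473183e+01,  5.37794575e+00,
       -3.79936086e-03, -5.56920824e-06]), 'position': array([ 0.24639359, -0.49124974,  0.23850966]), 'eef_rot': array([-2.30296757e-01,  9.73120087e-01,  8.05759618e-04, -2.27514777e-04]), 'wrist_force': array([-0.1420702 , -0.20111548,  0.17713799]), 'torque': array([ 0.00484153, -0.02009508, -0.004454  ]), 'grip_force': 0.0, 'grip_width': 0.08570315084840613}
```

View pics/scene.png

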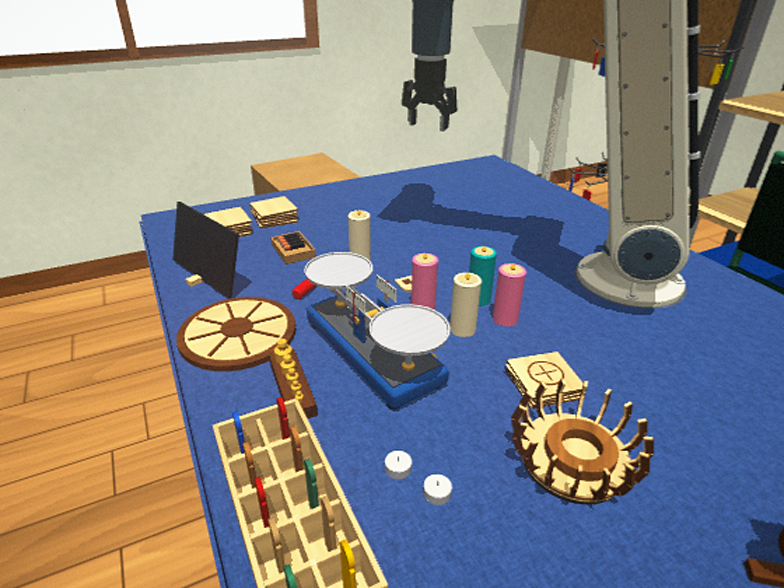

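View pics/top.png

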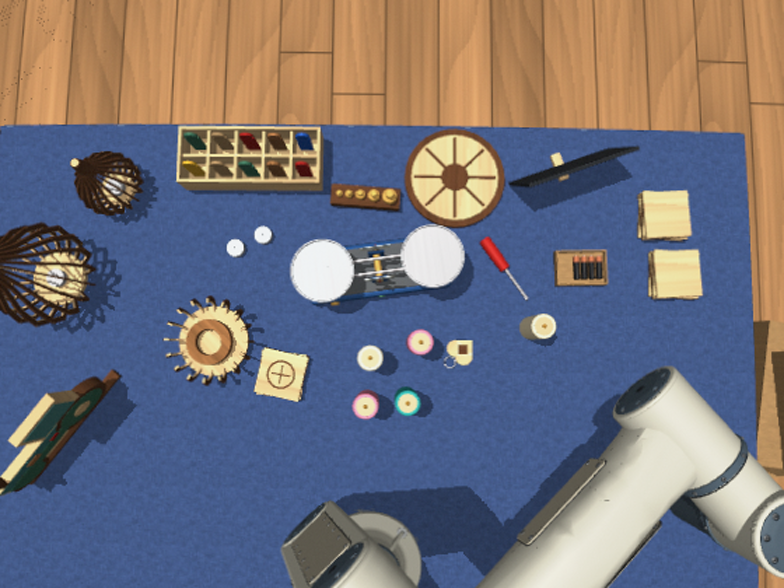

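The ivory candles are at top-view pixels (370,358) and (543,327), which are (466,280) and (359,216) in the scene view. The pink ones, top (420,342) and (365,406), and the turquoise one, (407,403), are look-alikes. The bowl's collar is at top (211,342), and the pans are at (322,271) and (433,256).

```bash
cat >> h.py <<'E'
_g=grab
def grab(n):
    d=_g(n)
    if np.size(d['rotation'])==4: d['rotation']=R.from_quat(d['rotation']).as_matrix()
    return d
E
python3 - <<'E'
from h import *
s=load('scene');t=load('top')
for d in(s,t): d['rotation']=R.from_quat(d['rotation']).as_matrix()
pickle.dump(s,open('pics/scene.pkl','wb'));pickle.dump(t,open('pics/top.pkl','wb'))
pts={'A':((466,280),(370,357)),'B':((359,216),(543.5,326)),'panL':((409,329),(322,271)),'panR':((338,268),(433,256)),'bowl':((582,442),(210,342))}
for k,(a,b) in pts.items():
    P=tri(ray(s,a[0]/1.4,a[1]/1.4),ray(t,b[0]/1.4,b[1]/1.4)); print(k,P.round(4),proj(s,P)*1.4,proj(t,P)*1.4)
for k,z in (('pinkNear',(365,406)),('turq',(407,403)),('pinkfar',(420,342)) ): print(k,atz(t,z[0]/1.4,z[1]/1.4,.115))
print('heart',atz(t,460/1.4,352/1.4,0),'coaster',atz(t,281/1.4,375/1.4,.026),'driver',atz(t,487/1.4,241/1.4,.02),atz(t,526/1.4,297/1.4,0))
E
```

```text
A [ 0.4398 -0.0022  0.111 ] [466.05779799 280.00345845] [370.03089126 356.95676926]
B [ 0.5032 -0.3466  0.1092] [358.78305382 215.96923099] [543.38346395 326.22083767]
panL [0.6086 0.0943 0.1192] [409.22481725 329.02203052] [322.09387328 270.84900066]
panR [ 0.6403 -0.125   0.1227] [338.23879519 268.03394859] [433.09856198 255.79805502]
bowl [0.4651 0.3361 0.0396] [580.64235869 441.87269199] [209.37298727 342.59891727]
pinkNear [0.34431046 0.00646222 0.115     ]
turq [ 0.35075966 -0.0755291   0.115     ]
pinkfar [ 0.47000215 -0.10030628  0.115     ]
heart [ 0.45020688 -0.19312706  0.        ] coaster [0.39884321 0.18664669 0.026     ] driver [ 0.68914858 -0.24923153  0.02      ] [ 0.57044538 -0.33724091  0.        ]
```

Run:
```python
from h import *
t=load('top');im=t['pixels'][:,:,::-1]
a=cv2.resize(im[210:320,225:405],None,fx=4.4,fy=4.4,interpolation=cv2.INTER_CUBIC); cv2.imwrite('pics/crop1.png',a); print(a.shape)
```

```text
(484, 792, 3)
```

View pics/crop1.png

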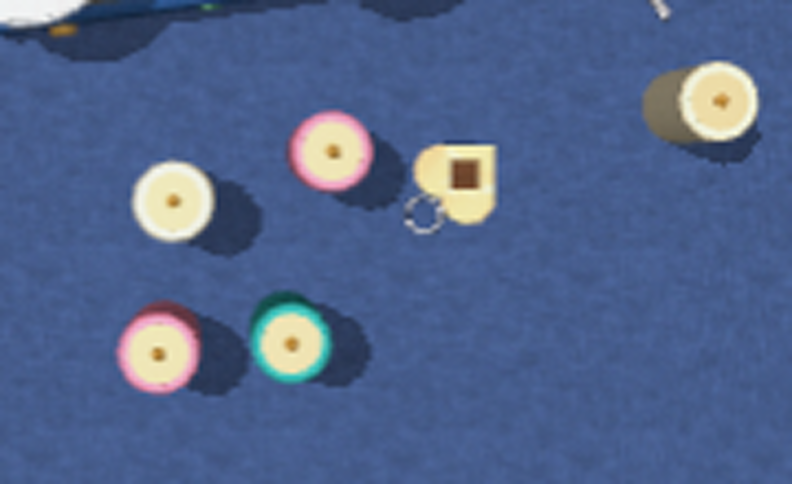

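```bash
cat >> h.py <<'E'
def to(x,y,z):
    o=telemetry.get_obs(); M=R.from_quat(o['eef_rot']).as_matrix()
    # small tilt correction: desired axis straight down
    zt=M[:,2]; rv=np.cross(zt,[0,0,-1]); 
    print('at',o['position'].round(4),'shift cm',(M.T@(np.array([x,y,z])-o['position'])*100).round(2),'tilt deg',np.degrees(M.T@rv).round(2),'t',round(o['t'],2),'F',o['wrist_force'].round(2),'w',round(o['grip_width'],4))
E
python3 - <<'E'
from h import *
to(.503,-.347,.26)
d=imaging.get_image('wrist');print(d['mount'],d['intrinsics'])
E
```

```text
at [ 0.2464 -0.4912  0.2385] shift cm [-29.4    1.4   -2.15] tilt deg [ 0.1 -0.   0. ] t 0.1 F [-0.14 -0.2   0.18] w 0.0857
[[ 1.16977149e-03 -9.47301213e-01 -3.20342071e-01  8.21282593e-02]
 [ 9.99998934e-01  1.38795267e-03 -4.52762891e-04 -8.94252348e-04]
 [ 8.73522468e-04 -3.20341200e-01  9.47301828e-01 -1.34699520e-01]
 [ 0.00000000e+00  0.00000000e+00  0.00000000e+00  1.00000000e+00]] [[363.29749102   0.         273.53979524]
 [  0.         363.29749102 206.5788339 ]
 [  0.           0.           1.        ]]
```

drive_tool:
  plan:
    - [[-29.4,1.4,-2,0,0,0],[-29.4,1.4,-2,0,0,0],[-29.4,1.4,-2,0,0,0],[-29.4,1.4,-2,0,0,0],[-29.4,1.4,-2,0,0,0],[-29.4,1.4,-2,0,0,0],[-29.4,1.4,-2,0,0,0],[-29.4,1.4,-2,0,0,0]]
  hand: 8.5
  grip_force: 30

```text
t: 1.15
position: [0.5022, -0.348, 0.2594]
eef_rot: [-0.23, 0.973, -0.0, -0.0]
wrist_force: [-0.1, 0.6, 0.4]
grip_width: 0.0849
grip_force: 0.0
```

Run:
```python
from h import *
to(.503,-.347,.26)
d=grab('wrist');save('w1',d); print(proj(d,[.503,-.347,.115]))
```

```text
at [ 0.5022 -0.348   0.2594] shift cm [-0.12  0.05 -0.06] tilt deg [-0.   -0.01  0.  ] t 1.15 F [-0.05  0.63  0.39] w 0.0849
[275.47384222 193.48139711]
```

View pics/w1.png

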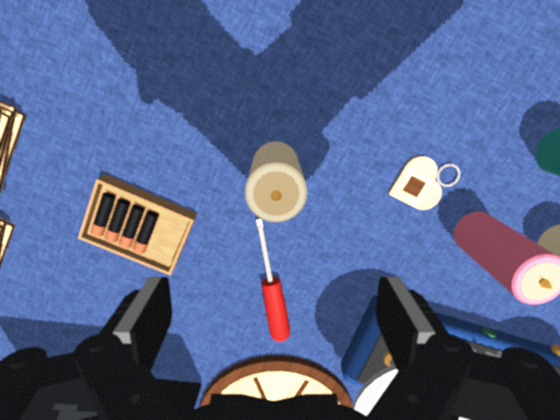

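The candle's top face is centred at about (276,191), 2 px from the prediction, so the position is good. I'll lower and grip.

drive_tool:
  plan:
    - [[0,0,6,0,0,0],[0.1,0,12,0,0,0],[0.1,0,16,0,0,0],[0.1,0,18,0,0,0],[0.1,0,18,0,0,0],[0.1,0,18,0,0,0]]

```text
t: 1.95
position: [0.5026, -0.3486, 0.0808]
eef_rot: [-0.23, 0.973, -0.001, 0.001]
wrist_force: [-0.2, -0.1, 0.9]
grip_width: 0.0849
grip_force: 0.0
```

drive_tool:
  plan:
    - [[0,0,0,0,0,0],[0,0,0,0,0,0],[0,0,0,0,0,0],[0,0,0,0,0,0],[0,0,0,0,0,0],[0,0,0,0,0,0],[0,0,0,0,0,0],[0,0,0,0,0,0]]
  hand: 3
  grip_force: 30

```text
t: 2.95
position: [0.5025, -0.3478, 0.0803]
eef_rot: [-0.231, 0.973, -0.0, 0.0]
wrist_force: [-1.3, 2.6, 7.1]
grip_width: 0.0496
grip_force: 30.7
```

drive_tool:
  plan:
    - [[0,0,-2,0,0,0],[0,0,-6,0,0,0],[0,0,-11,0,0,0],[0,0,-16,0,0,0],[0,0,-16.5,0,0,0],[0,0,-16.5,0,0,0],[0,0,-16.5,0,0,0],[0,0,-16.5,0,0,0]]

```text
t: 3.95
position: [0.5018, -0.3475, 0.2427]
eef_rot: [-0.23, 0.973, 0.001, -0.001]
wrist_force: [-0.6, -0.6, -1.8]
grip_width: 0.0497
grip_force: 31.9
```

Run:
```python
from h import *
to(.640,-.125,.246)
for n in ('scene','wrist'):
    d=grab(n); save('h1'+n,d)
im=np.hstack([cv2.imread('pics/h1scene.png')[90:330,150:450],cv2.imread('pics/h1wrist.png')[100:340,130:430]])
cv2.imwrite('pics/h1.png',cv2.resize(im,None,fx=1.3,fy=1.3))
```

```text
at [ 0.5018 -0.3475  0.2427] shift cm [-22.33  13.7   -0.34] tilt deg [ 0.13 -0.1   0.  ] t 3.95 F [-0.55 -0.57 -1.79] w 0.0497
```

View pics/h1.png

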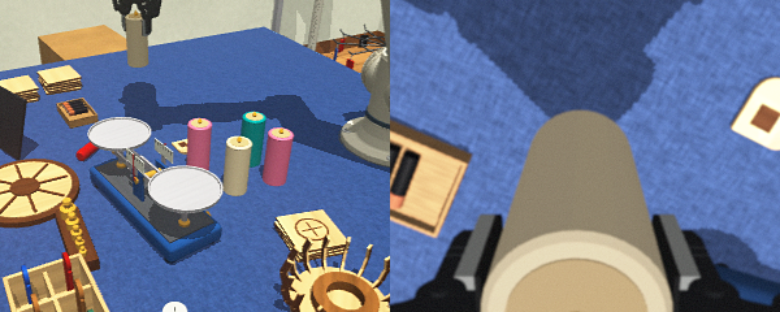

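The candle is held upright, opening 49.7 mm. I'll carry it over the right pan.

drive_tool:
  plan:
    - [[-3,2,-0.4,0,0,0],[-7,4.2,-0.4,0,0,0],[-11,6.7,-0.4,0,0,0],[-15,9.2,-0.4,0,0,0],[-19,11.7,-0.4,0,0,0],[-21.5,13.2,-0.4,0,0,0],[-22.3,13.7,-0.4,0,0,0],[-22.3,13.7,-0.4,0,0,0],[-22.3,13.7,-0.4,0,0,0],[-22.3,13.7,-0.4,0,0,0]]

```text
t: 5.3
position: [0.6397, -0.1264, 0.2486]
eef_rot: [-0.23, 0.973, -0.0, 0.0]
wrist_force: [0.6, 0.7, -1.9]
grip_width: 0.0494
grip_force: 31.9
```

Run:
```python
from h import *
to(.640,-.125,.205)
```

```text
at [ 0.6397 -0.1264  0.2486] shift cm [-0.08  0.11  4.36] tilt deg [-0.01  0.01 -0.  ] t 5.3 F [ 0.64  0.73 -1.92] w 0.0494
```

drive_tool:
  plan:
    - [[0,0,1.5,0,0,0],[0,0,3,0,0,0],[0,0,4,0,0,0],[0,0,4.4,0,0,0],[0,0,4.7,0,0,0],[0,0,5,0,0,0],[0,0,5.2,0,0,0],[0,0,5.4,0,0,0],[0,0,5.6,0,0,0],[0,0,5.6,0,0,0]]

```text
t: 6.55
position: [0.64, -0.1253, 0.192]
eef_rot: [-0.23, 0.973, 0.0, -0.0]
wrist_force: [-0.2, 0.3, -1.4]
grip_width: 0.0493
grip_force: 31.9
```

drive_tool:
  plan:
    - [[0,0,0.1,0,0,0],[0,0,0.2,0,0,0],[0,0,0.2,0,0,0],[0,0,0.2,0,0,0]]

```text
t: 7.05
position: [0.6402, -0.1254, 0.1903]
eef_rot: [-0.23, 0.973, -0.0, 0.0]
wrist_force: [0.5, 0.3, -0.6]
grip_width: 0.0494
grip_force: 31.9
```

drive_tool:
  plan:
    - [[0,0,0.1,0,0,0],[0,0,0.1,0,0,0],[0,0,0.1,0,0,0]]

```text
t: 7.42
position: [0.6402, -0.1253, 0.1895]
eef_rot: [-0.23, 0.973, -0.0, 0.0]
wrist_force: [-0.6, 0.0, -0.3]
grip_width: 0.0496
grip_force: 32.1
```

drive_tool:
  plan:
    - [[0,0,0,0,0,0],[0,0,0,0,0,0],[0,0,0,0,0,0],[0,0,0,0,0,0],[0,0,0,0,0,0],[0,0,0,0,0,0],[0,0,0,0,0,0]]
  hand: 8.5

```text
t: 8.3
position: [0.6401, -0.1253, 0.1893]
eef_rot: [-0.23, 0.973, 0.0, -0.0]
wrist_force: [-0.0, -0.5, -0.0]
grip_width: 0.0852
grip_force: 0.0
```

drive_tool:
  plan:
    - [[0,0,-2,0,0,0],[0,0,-5,0,0,0],[0,0,-8,0,0,0],[0,0,-8,0,0,0],[0,0,-8,0,0,0]]

```text
t: 8.93
position: [0.6399, -0.1252, 0.2686]
eef_rot: [-0.23, 0.973, 0.0, -0.0]
wrist_force: [0.4, 0.8, -0.8]
grip_width: 0.0849
grip_force: 0.0
```

Run:
```python
from h import *
to(.440,-.002,.26)
d=grab('scene'); save('s2',d,(170,110,410,290),3.2)
```

```text
at [ 0.6399 -0.1252  0.2686] shift cm [12.35 19.97  0.88] tilt deg [ 0.05 -0.03  0.  ] t 8.93 F [ 0.41  0.76 -0.82] w 0.0849
```

View pics/s2.png

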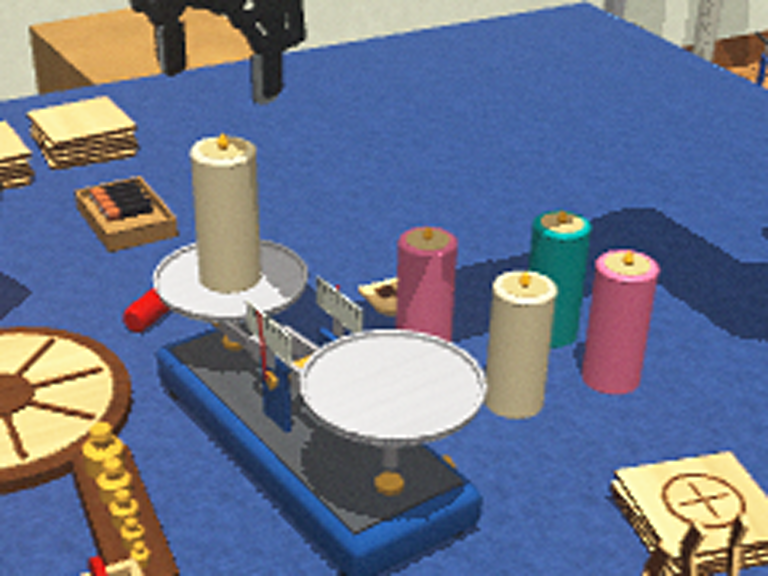

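The first candle (crop (225,215)) stands upright on the lowered right pan. Next is candle A at crop (522,345).

drive_tool:
  plan:
    - [[3,5,0,0,0,0],[6,10,0,0,0,0],[9.5,15,0.5,0,0,0],[12.3,20,0.9,0,0,0],[12.3,20,0.9,0,0,0],[12.3,20,0.9,0,0,0],[12.3,20,0.9,0,0,0]]

```text
t: 9.85
position: [0.4412, -0.0021, 0.2599]
eef_rot: [-0.23, 0.973, -0.0, -0.0]
wrist_force: [-0.6, -0.6, -0.4]
grip_width: 0.085
grip_force: 0.0
```

Run:
```python
from h import *
to(.440,-.002,.08)
d=grab('wrist');save('w2',d); print(proj(d,[.44,-.002,.115]))
im=cv2.cvtColor(d['pixels'],cv2.COLOR_RGB2HSV); m=cv2.inRange(im,(12,15,150),(32,120,255))
n,l,s,c=cv2.connectedComponentsWithStats(m); print([(s[i].tolist(),c[i].round(1)) for i in range(1,n) if s[i,4]>400])
```

```text
at [ 0.4412 -0.0021  0.2599] shift cm [ 0.09  0.06 17.99] tilt deg [-0.   -0.05  0.  ] t 9.85 F [-0.65 -0.62 -0.41] w 0.085
[275.57217848 190.82091037]
[([212, 6, 52, 57, 2176], array([237.6,  34.4])), ([320, 55, 50, 52, 1915], array([344.6,  80.8])), ([73, 57, 57, 62, 2059], array([102.6,  89.1])), ([122, 146, 47, 46, 1612], array([145. , 168.5])), ([384, 150, 126, 117, 5353], array([447. , 208.4])), ([246, 156, 62, 61, 446], array([275.9, 179.9])), ([253, 166, 46, 44, 1526], array([276. , 187.5])), ([425, 188, 49, 47, 1719], array([448.7, 211. ])), ([487, 258, 43, 23, 546], array([506.9, 269. ])), ([532, 258, 28, 33, 501], array([547.5, 272.2])), ([465, 270, 32, 33, 593], array([479.6, 284.7])), ([453, 291, 50, 67, 1174], array([474.4, 327.5])), ([504, 299, 36, 30, 764], array([521.6, 313.7]))]
```

View pics/w2.png

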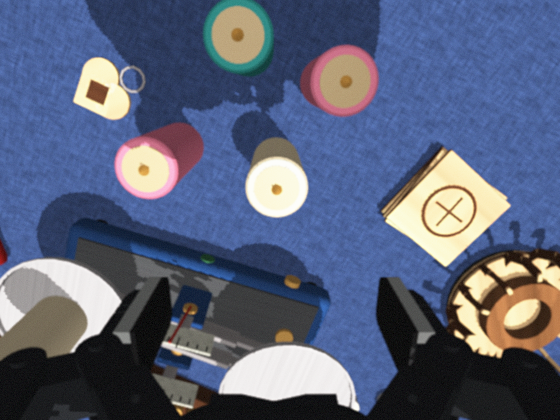

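The ivory top is centred at about (276,187), 2.5 mm toward tool +x from the prediction. I'll lower and grip.

drive_tool:
  plan:
    - [[0.3,0,6,0,0,0],[0.3,0,12,0,0,0],[0.3,0,16,0,0,0],[0.3,0,18,0,0,0],[0.3,0,18,0,0,0],[0.3,0,18,0,0,0]]

```text
t: 10.65
position: [0.4389, -0.0032, 0.0811]
eef_rot: [-0.23, 0.973, -0.0, 0.001]
wrist_force: [-0.4, 0.2, 0.2]
grip_width: 0.0847
grip_force: 0.0
```

drive_tool:
  plan:
    - [[0,0,0,0,0,0],[0,0,0,0,0,0],[0,0,0,0,0,0],[0,0,0,0,0,0],[0,0,0,0,0,0],[0,0,0,0,0,0],[0,0,0,0,0,0],[0,0,0,0,0,0]]
  hand: 3
  grip_force: 30

```text
t: 11.65
position: [0.4384, -0.0028, 0.0811]
eef_rot: [-0.231, 0.973, 0.0, 0.001]
wrist_force: [-1.5, 2.0, 6.5]
grip_width: 0.0494
grip_force: 30.7
```

drive_tool:
  plan:
    - [[0,0,-2,0,0,0],[0,0,-6,0,0,0],[0,0,-11,0,0,0],[0,0,-16,0,0,0],[0,0,-17,0,0,0],[0,0,-17,0,0,0],[0,0,-17,0,0,0],[0,0,-17,0,0,0]]

```text
t: 12.65
position: [0.4372, -0.0032, 0.249]
eef_rot: [-0.23, 0.973, -0.0, -0.001]
wrist_force: [0.1, -0.8, -1.0]
grip_width: 0.0494
grip_force: 31.5
```

Run:
```python
from h import *
to(.609,.094,.25)
```

```text
at [ 0.4372 -0.0032  0.249 ] shift cm [-19.71   0.99  -0.16] tilt deg [ 0.03 -0.15  0.  ] t 12.65 F [ 0.09 -0.82 -1.  ] w 0.0494
```

drive_tool:
  plan:
    - [[-3,0.2,0,0,0,0],[-7,0.4,-0.2,0,0,0],[-11,0.6,-0.2,0,0,0],[-15,0.8,-0.2,0,0,0],[-18,0.9,-0.2,0,0,0],[-19.7,1,-0.2,0,0,0],[-19.7,1,-0.2,0,0,0],[-19.7,1,-0.2,0,0,0],[-19.7,1,-0.2,0,0,0]]

```text
t: 13.78
position: [0.609, 0.0938, 0.2526]
eef_rot: [-0.23, 0.973, 0.0, 0.0]
wrist_force: [-0.1, -0.1, -1.4]
grip_width: 0.0493
grip_force: 31.5
```

drive_tool:
  plan:
    - [[0,0,1,0,0,0],[0,0,2,0,0,0],[0,0,3,0,0,0],[0,0,3.3,0,0,0],[0,0,3.6,0,0,0],[0,0,3.8,0,0,0],[0,0,3.9,0,0,0],[0,0,4,0,0,0],[0,0,4,0,0,0]]

```text
t: 14.9
position: [0.6096, 0.0942, 0.2125]
eef_rot: [-0.23, 0.973, -0.0, 0.0]
wrist_force: [-0.8, -0.3, 1.2]
grip_width: 0.0497
grip_force: 31.6
```

drive_tool:
  plan:
    - [[0,0,0,0,0,0],[0,0,0,0,0,0],[0,0,0,0,0,0],[0,0,0,0,0,0],[0,0,0,0,0,0],[0,0,0,0,0,0],[0,0,0,0,0,0],[0,0,0,0,0,0],[0,0,0,0,0,0],[0,0,0,0,0,0]]
  hand: 8.5

```text
t: 16.15
position: [0.6095, 0.0942, 0.2123]
eef_rot: [-0.23, 0.973, 0.0, 0.0]
wrist_force: [-0.2, -0.1, -0.1]
grip_width: 0.0847
grip_force: 0.0
```

drive_tool:
  plan:
    - [[0,0,-2,0,0,0],[0,0,-5,0,0,0],[0,0,-8,0,0,0],[0,0,-8.5,0,0,0],[0,0,-8.5,0,0,0],[0,0,-8.5,0,0,0],[0,0,-8.5,0,0,0],[0,0,-8.5,0,0,0],[0,0,-8.5,0,0,0],[0,0,-8.5,0,0,0],[0,0,-8.5,0,0,0],[0,0,-8.5,0,0,0]]

```text
t: 17.65
position: [0.6095, 0.0942, 0.2973]
eef_rot: [-0.23, 0.973, -0.0, 0.0]
wrist_force: [-0.5, -0.1, -0.7]
grip_width: 0.0853
grip_force: 0.0
```

Run:
```python
from h import *
to(.465,.336,.29)
d=grab('scene'); save('s3',d,(170,110,410,290),3.2)
```

```text
at [0.6095 0.0942 0.2973] shift cm [ 2.07 28.09  0.73] tilt deg [-0.  0.  0.] t 17.65 F [-0.47 -0.07 -0.69] w 0.0853
```

View pics/s3.png

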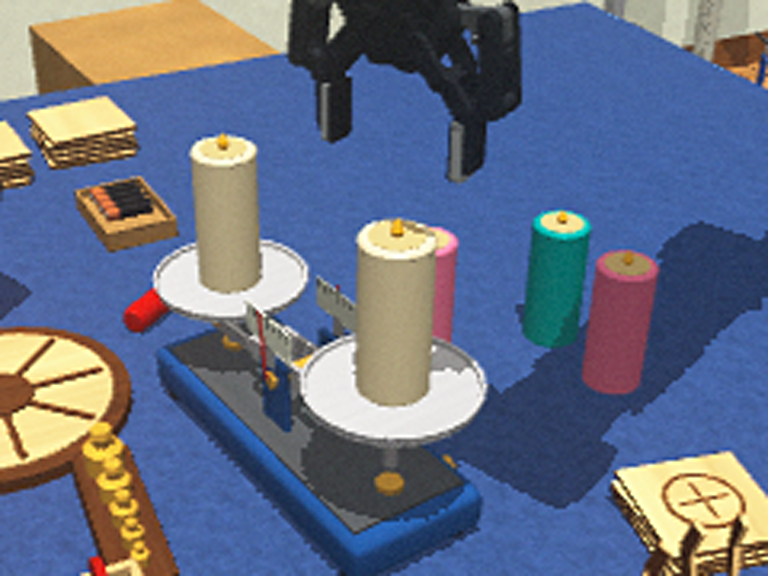

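Both candles stand released. The right pan (crop (225,280)) has stayed fully down, so the right candle is the heavier. Next I'll look at the bowl's hole.

drive_tool:
  plan:
    - [[0.5,5,0,0,0,0],[1,11,0,0,0,0],[1.5,17,2,0,0,0],[1.8,23,5,0,0,0],[2.1,28,8.5,0,0,0],[2.1,28,9.5,0,0,0],[2.1,28,9.5,0,0,0],[2.1,28,9.5,0,0,0]]

```text
t: 18.7
position: [0.4664, 0.3346, 0.2036]
eef_rot: [-0.23, 0.973, 0.0, 0.001]
wrist_force: [-0.3, 0.0, -0.0]
grip_width: 0.085
grip_force: 0.0
```

Run:
```python
from h import *
to(.465,.336,.29)
d=grab('wrist'); save('b1',d,(120,60,440,300),2.5); print(proj(d,[.465,.336,.042]))
```

```text
at [0.4664 0.3346 0.2036] shift cm [ 0.04  0.19 -8.64] tilt deg [ 0.01  0.13 -0.  ] t 18.7 F [-0.33  0.05 -0.03] w 0.085
[277.00516292 185.25209454]
```

View pics/b1.png

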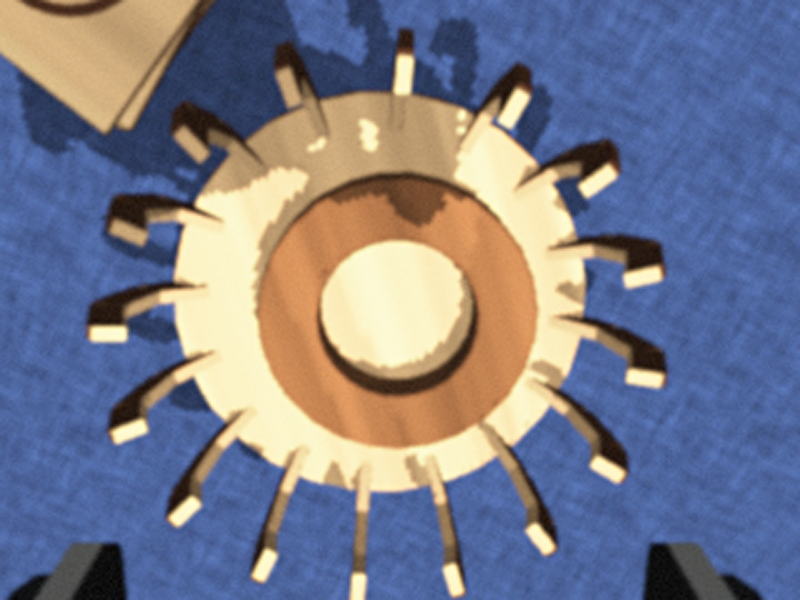

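```bash
cat > hole.py <<'E'
from h import *
from scipy.optimize import least_squares
def circ(d,z,c0=(.465,.336)):
    # rim edges along rays from guess centre, sampled in plane z
    hsv=cv2.GaussianBlur(d['pixels'],(3,3),0).astype(float)
    o=[]
    for lo,hi in ((.019,.035),(.040,.056)):
        P=[]
        for a in np.linspace(0,2*np.pi,180,endpoint=False):
            rr=np.arange(lo,hi,.0002); u=np.array([proj(d,[c0[0]+r*np.cos(a),c0[1]+r*np.sin(a),z]) for r in rr]).astype(np.float32)
            # orange measure: saturation-like r-b over r
            s=cv2.remap(hsv.astype(np.float32),u[None,:,0],u[None,:,1],cv2.INTER_LINEAR)[0]
            q=(s[:,0]-s[:,2])/(s[:,0]+20); 
            g=np.gradient(cv2.GaussianBlur(q[:,None],(1,9),2)[:,0]); g=g if lo<.03 else -g
            k=g.argmax()
            if g[k]>.004: P.append([c0[0]+rr[k]*np.cos(a),c0[1]+rr[k]*np.sin(a)])
        P=np.array(P)
        f=least_squares(lambda p:np.hypot(P[:,0]-p[0],P[:,1]-p[1])-p[2],[*c0,lo+.008],loss='soft_l1',f_scale=.0007)
        o.append((len(P),f.x.round(4),np.median(abs(f.fun)).round(5)))
    return o
if __name__=='__main__':
    d=load('b1')
    for z in (.042,): print(circ(d,z,tuple(atz(d,279.2,186.4,z)[:2])))
    t=load('top'); print('top',circ(t,.042,(.465,.336)))
    # bowl disc centre from rib tips is loose; plate ellipse centre px crop (380,290)
    print(atz(d,120+380/2.5,60+291/2.5,.022))
E
python3 hole.py
```

```text
[(180, array([0.4656, 0.338 , 0.0264]), np.float64(0.00033)), (180, array([0.4659, 0.3378, 0.0475]), np.float64(0.0002))]
top [(180, array([0.4673, 0.3375, 0.0263]), np.float64(0.00032)), (180, array([0.4678, 0.3374, 0.0476]), np.float64(0.00047))]
[0.46454814 0.33094445 0.022     ]
```

The hole is at about (0.466,0.338), agreeing within 2 mm from the two views. I'll return for the heavier candle on the right pan.

Run:
```python
from h import *
to(.6401,-.1253,.3)
```

```text
at [0.4664 0.3345 0.2037] shift cm [  4.99 -48.89  -9.66] tilt deg [ 0.03  0.14 -0.  ] t 18.75 F [ 0.32 -0.1   0.59] w 0.085
```

drive_tool:
  plan:
    - [[0,-1,-5,0,0,0],[0.5,-5,-9.7,0,0,0],[1,-11,-9.7,0,0,0],[1.5,-17,-9.7,0,0,0],[2,-23,-9.7,0,0,0],[2.7,-29,-9.7,0,0,0],[3.4,-35,-9.7,0,0,0],[4.2,-41,-9.7,0,0,0],[4.8,-46,-9.7,0,0,0],[5,-48.9,-9.7,0,0,0],[5,-48.9,-9.7,0,0,0],[5,-48.9,-9.7,0,0,0]]

```text
t: 20.25
position: [0.6396, -0.1249, 0.3]
eef_rot: [-0.23, 0.973, -0.0, 0.001]
wrist_force: [-0.6, 0.7, -0.4]
grip_width: 0.0851
grip_force: 0.0
```

Run:
```python
from h import *
to(.6401,-.1253,.19)
```

```text
at [ 0.6396 -0.1249  0.3   ] shift cm [-0.02 -0.06 11.  ] tilt deg [-0.03  0.06  0.  ] t 20.25 F [-0.64  0.68 -0.36] w 0.0851
```

drive_tool:
  plan:
    - [[0,-0.05,4,0,0,0],[0,-0.05,8,0,0,0],[0,-0.05,10.5,0,0,0],[0,-0.05,11,0,0,0],[0,-0.05,11,0,0,0],[0,-0.05,11,0,0,0]]

```text
t: 21.0
position: [0.6407, -0.1248, 0.1912]
eef_rot: [-0.231, 0.973, -0.0, 0.001]
wrist_force: [-0.1, -0.0, 0.5]
grip_width: 0.0847
grip_force: 0.0
```

drive_tool:
  plan:
    - [[0,0,0,0,0,0],[0,0,0,0,0,0],[0,0,0,0,0,0],[0,0,0,0,0,0],[0,0,0,0,0,0],[0,0,0,0,0,0],[0,0,0,0,0,0],[0,0,0,0,0,0]]
  hand: 3
  grip_force: 22

```text
t: 22.0
position: [0.64, -0.1249, 0.1894]
eef_rot: [-0.23, 0.973, -0.0, 0.0]
wrist_force: [0.4, 0.7, 1.4]
grip_width: 0.0497
grip_force: 24.6
```

drive_tool:
  plan:
    - [[0,0,-0.2,0,0,0],[0,0,-0.4,0,0,0],[0,0,-0.6,0,0,0],[0,0,-0.8,0,0,0],[0,0,-1.0,0,0,0],[0,0,-1.2,0,0,0],[0,0,-1.4,0,0,0],[0,0,-1.6,0,0,0],[0,0,-1.8,0,0,0],[0,0,-2.0,0,0,0],[0,0,-2.2,0,0,0],[0,0,-2.4,0,0,0]]

```text
t: 23.5
position: [0.6399, -0.1249, 0.2134]
eef_rot: [-0.23, 0.973, 0.0, -0.0]
wrist_force: [-0.2, 0.5, -1.0]
grip_width: 0.0495
grip_force: 24.4
```

drive_tool:
  plan:
    - [[0,0,-0.2,0,0,0],[0,0,-0.4,0,0,0],[0,0,-0.8,0,0,0],[0,0,-2,0,0,0],[0,0,-5,0,0,0],[0,0,-9,0,0,0],[0,0,-13,0,0,0],[0,0,-16,0,0,0],[0,0,-17.5,0,0,0],[0,0,-17.5,0,0,0],[0,0,-17.5,0,0,0]]
  grip_force: 30

```text
t: 24.88
position: [0.6398, -0.1248, 0.3876]
eef_rot: [-0.23, 0.973, 0.0, -0.0]
wrist_force: [-0.3, 1.4, -2.7]
grip_width: 0.0492
grip_force: 31.8
```

Run:
```python
from h import *
to(.467,.3375,.38)
d=grab('scene'); save('s4',d,(150,20,430,230),2.8)
```

```text
at [ 0.6398 -0.1248  0.3876] shift cm [-5.28 49.07  0.79] tilt deg [ 0.04 -0.05 -0.  ] t 24.88 F [-0.27  1.4  -2.68] w 0.0492
```

View pics/s4.png

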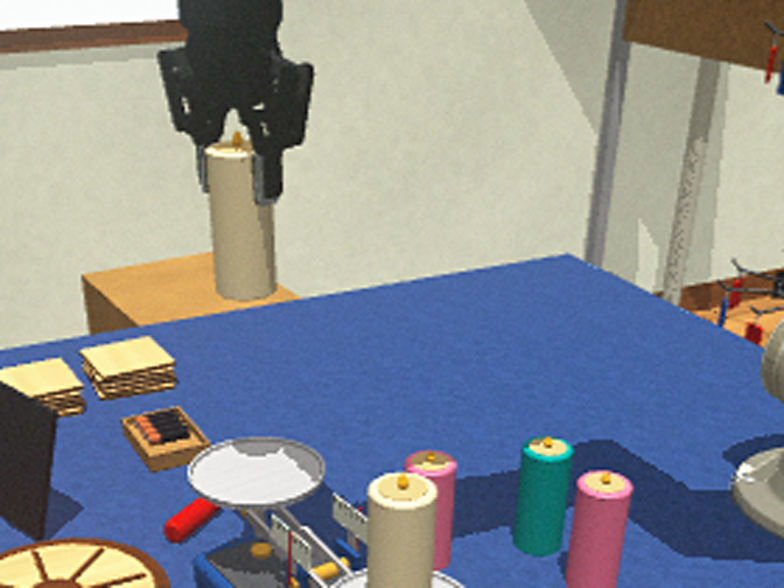

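The heavier candle hangs upright in the jaws and the lighter one stands upright on the left pan. I'll carry it over the bowl.

drive_tool:
  plan:
    - [[-0.2,2,0,0,0,0],[-0.7,7,0,0,0,0],[-1.3,12,0,0,0,0],[-1.9,17.5,0,0,0,0],[-2.5,23,0,0,0,0],[-3.1,28.5,0,0,0,0],[-3.7,34,1,0,0,0],[-4.3,39.5,4,0,0,0],[-4.8,44.5,8,0,0,0],[-5.2,48,12,0,0,0],[-5.3,49.1,16,0,0,0],[-5.3,49.1,18,0,0,0]]

```text
t: 26.42
position: [0.4651, 0.3375, 0.2046]
eef_rot: [-0.231, 0.973, -0.001, -0.002]
wrist_force: [0.0, -0.2, -2.0]
grip_width: 0.0497
grip_force: 32.1
```

drive_tool:
  plan:
    - [[0,0,3,0,0,0],[0,0,4.5,0,0,0],[0,0,5,0,0,0],[0,0,5,0,0,0],[0,0,5,0,0,0],[0,0,5,0,0,0]]

```text
t: 27.18
position: [0.4675, 0.338, 0.1591]
eef_rot: [-0.23, 0.973, 0.0, 0.001]
wrist_force: [-0.1, -0.2, -2.0]
grip_width: 0.0496
grip_force: 32.1
```

Run:
```python
from h import *
to(.467,.3375,.125)
to(.467,.3375,.125)
```

```text
at [0.4675 0.338  0.1591] shift cm [ 0.07 -0.02  3.41] tilt deg [ 0.03  0.08 -0.  ] t 27.18 F [-0.08 -0.22 -1.95] w 0.0496
at [0.4675 0.338  0.1591] shift cm [ 0.07 -0.02  3.41] tilt deg [ 0.03  0.08 -0.  ] t 27.18 F [-0.08 -0.22 -1.95] w 0.0496
```

drive_tool:
  plan:
    - [[0.05,0,1.5,0,0,0],[0.05,0,2.8,0,0,0],[0.05,0,3.3,0,0,0],[0.05,0,3.5,0,0,0],[0.05,0,3.6,0,0,0],[0.05,0,3.7,0,0,0],[0.05,0,3.8,0,0,0],[0.05,0,3.9,0,0,0],[0.05,0,3.9,0,0,0]]

```text
t: 28.3
position: [0.4667, 0.3375, 0.1193]
eef_rot: [-0.23, 0.973, 0.0, -0.0]
wrist_force: [0.2, 0.1, -1.9]
grip_width: 0.0493
grip_force: 32.1
```

drive_tool:
  plan:
    - [[0,0,0.1,0,0,0],[0,0,0.2,0,0,0],[0,0,0.3,0,0,0],[0,0,0.3,0,0,0]]

```text
t: 28.8
position: [0.4667, 0.3374, 0.1161]
eef_rot: [-0.23, 0.973, -0.0, -0.0]
wrist_force: [-0.1, 0.5, -2.0]
grip_width: 0.0491
grip_force: 32.1
```

The foot is about 5 mm into the hole with no contact force. Continuing down.

drive_tool:
  plan:
    - [[0,0,0.2,0,0,0],[0,0,0.4,0,0,0],[0,0,0.6,0,0,0],[0,0,0.8,0,0,0],[0,0,0.8,0,0,0]]

```text
t: 29.42
position: [0.4666, 0.3374, 0.108]
eef_rot: [-0.23, 0.973, -0.0, -0.0]
wrist_force: [0.0, -0.3, -1.3]
grip_width: 0.0491
grip_force: 32.1
```

drive_tool:
  plan:
    - [[0,0,0.1,0,0,0],[0,0,0.2,0,0,0],[0,0,0.3,0,0,0],[0,0,0.4,0,0,0],[0,0,0.4,0,0,0]]

```text
t: 30.05
position: [0.4667, 0.3375, 0.1042]
eef_rot: [-0.23, 0.973, -0.0, -0.0]
wrist_force: [-0.3, 0.0, -1.9]
grip_width: 0.0491
grip_force: 32.1
```

drive_tool:
  plan:
    - [[0,0,0.1,0,0,0],[0,0,0.2,0,0,0],[0,0,0.2,0,0,0]]

```text
t: 30.42
position: [0.4669, 0.3377, 0.1027]
eef_rot: [-0.23, 0.973, 0.0, 0.0]
wrist_force: [-0.8, -0.4, 1.5]
grip_width: 0.0494
grip_force: 32.3
```

drive_tool:
  plan:
    - [[0,0,0.1,0,0,0],[0,0,0.1,0,0,0],[0,0,0.1,0,0,0]]

```text
t: 30.8
position: [0.467, 0.3378, 0.1021]
eef_rot: [-0.23, 0.973, 0.0, 0.001]
wrist_force: [-1.3, 0.4, 5.6]
grip_width: 0.0493
grip_force: 32.5
```

On the floor with a light push (about 7 N at TCP z 0.102, as expected). Releasing and backing off.

drive_tool:
  plan:
    - [[0,0,0,0,0,0],[0,0,0,0,0,0],[0,0,0,0,0,0],[0,0,0,0,0,0],[0,0,0,0,0,0],[0,0,0,0,0,0],[0,0,0,0,0,0],[0,0,0,0,0,0]]
  hand: 8.5

```text
t: 31.8
position: [0.4667, 0.3375, 0.1013]
eef_rot: [-0.23, 0.973, -0.0, -0.0]
wrist_force: [0.3, -0.2, -0.1]
grip_width: 0.0851
grip_force: 0.0
```

drive_tool:
  plan:
    - [[0,0,-2,0,0,0],[0,0,-5,0,0,0],[0,0,-9,0,0,0],[0,0,-14,0,0,0],[0,0,-18,0,0,0],[0,0,-18,0,0,0],[0,0,-18,0,0,0],[0,0,-18,0,0,0],[0,0,-18,0,0,0],[0,0,-18,0,0,0]]

```text
t: 33.05
position: [0.4667, 0.3374, 0.2808]
eef_rot: [-0.23, 0.973, -0.0, -0.0]
wrist_force: [0.1, 0.2, 0.6]
grip_width: 0.085
grip_force: 0.0
```

Run:
```python
from h import *
to(0,0,0)
s=grab('scene'); t=load('scene')
hv=cv2.cvtColor(s['pixels'],cv2.COLOR_RGB2HSV)
# check candle silhouettes by predicted foot/top vs tan mask column extents
d=cv2.absdiff(s['pixels'],t['pixels']).max(2)>40
n,l,st,c=cv2.connectedComponentsWithStats(d.astype(np.uint8))
print([(st[i].tolist()) for i in range(1,n) if st[i,4]>150])
for nm,(x,y),z in(('bowl',(.466,.338),.022),('panL',(.6095,.0942),.110)):
    print(nm,'foot',proj(s,[x,y,z]).round(1),'top',proj(s,[x,y,z+.115]).round(1),'flame',proj(s,[x,y,z+.128]).round(1))
    for h in (.06,.09,.11):
        u,v=proj(s,[x,y,z+h]); r=hv[int(v),int(u)-35:int(u)+35]
        m=np.where((r[:,0]>8)&(r[:,0]<35)&(r[:,1]<130))[0]; print(h,round(u,1),m.min()+int(u)-35,m.max()+int(u)-35,len(m))
# flame pixels
    f=proj(s,[x,y,z+.124]); b=hv[int(f[1])-12:int(f[1])+12,int(f[0])-12:int(f[0])+12]; k=np.argwhere((b[...,1]>150)&(b[...,0]>8)&(b[...,0]<30)); print('flamepx',k.mean(0)[::-1]+f.astype(int)-12 if len(k) else None,f)
```

```text
at [0.4667 0.3374 0.2808] shift cm [56.82 -9.23 28.13] tilt deg [-0.02 -0.05  0.  ] t 33.05 F [0.15 0.19 0.55] w 0.085
[[287, 0, 40, 94, 2428], [269, 0, 291, 329, 29849], [217, 150, 50, 62, 1017], [260, 188, 85, 71, 2722]]
bowl foot [413.3 322.6] top [425.8 279.3] flame [427.4 273.9]
0.06 419.6 384 443 45
0.09 422.9 399 448 37
0.11 425.2 391 439 33
flamepx [425.95833333 277.83333333] [426.86831738 275.53449426]
panL foot [291.8 238.5] top [293.2 193.2] flame [293.3 187.6]
0.06 292.5 257 304 30
0.09 292.9 270 304 31
0.11 293.1 258 305 27
flamepx [297.04 188.6 ] [293.2954663  189.36221138]
```

```bash
python3 -c "
from station import ticket
print(ticket.hand_in())"
```

```text
the job is handed in; nothing more can be done
None
```

The job is handed in at about 33 s of the 70 s allowed, though no verdict came back: the heavier candle (right pan) stands released in the bowl's collar, down on the floor, and the lighter one stands on the left pan.

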